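# Clamp the blank: air, power, hold-to-run

## Task

Clamp the metal blank from the control console: with the fingertips, first press the white-dot end of the blue rocker (air) fully down to on, then do the same with the yellow rocker (power), then press the green button fully down and finish with the finger still holding it down, both rockers left on. Do not press the red stop button, and do not pick up or shift anything lying or standing loose on the console and bench.

Things in the scene. Friction and masses are not known exactly. Their poses are not given: they have to be found in the camera images.
- console: fixed grey control box on the bench, 150 (x) x 400 (y) x 60 mm high; origin under its centre, its z up. Its yaw varies. The four control units stand in a row along its y axis on the flat deck 60 mm above the bench, 88 mm apart, in an order that varies; all share the console's yaw
- blue_unit: air supply switch: fixed black block 84 (x) x 56 (y) x 18 mm on the console deck, carrying the blue rocker; origin under its centre
- blue_rocker (a joint): tilt of the blue rocker paddle (64 long in x, 36 mm wide), rad: about 0 = off (white-dot end raised, by 0.17 rad), 0.34 = on (white-dot end fully down, tilted 0.17 rad the other way; at least 0.27 counts as on). It pivots about its middle, whose top face is 26 mm above the underside of its unit, has no spring, stays where it is left, and yields to about 2 to 4 N pressed down on the dot end
- blue_on_end (a point): the white dot on the top face of the blue rocker's ON end, 22 mm from the pivot on the side away from the robot (+x of the unit); it moves with the rocker and goes down about 7.5 mm between off and on; the place to press
- blue_off_end (a point): the matching point on the blue rocker's OFF end, 22 mm from the pivot, nearer the robot
- yellow_unit: control power switch: fixed black block 84 (x) x 56 (y) x 18 mm on the console deck, carrying the yellow rocker; origin under its centre
- yellow_rocker (a joint): tilt of the yellow rocker paddle (64 long in x, 36 mm wide), rad: about 0 = off (white-dot end raised, by 0.17 rad), 0.34 = on (white-dot end fully down, tilted 0.17 rad the other way; at least 0.27 counts as on). It pivots about its middle, whose top face is 26 mm above the underside of its unit, has no spring, stays where it is left, and yields to about 2 to 4 N pressed down on the dot end
- yellow_on_end (a point): the white dot on the top face of the yellow rocker's ON end, 22 mm from the pivot on the side away from the robot (+x of the unit); it moves with the rocker and goes down about 7.5 mm between off and on; the place to press
- yellow_off_end (a point): the matching point on the yellow rocker's OFF end, 22 mm from the pivot, nearer the robot
- green_unit: hold-to-run control: fixed black block 84 x 56 x 12 mm on the console deck with a steel collar, carrying the round green button; origin under its centre
- green_button (a joint): travel of the green button, m: 0 = up, 0.006 = fully down (0.0045 counts as down). Spring return: starts to move at 1.5 N, fully down at 5 N. Pressing it drives the clamp's jaw down
- green_top (a point): centre of the green button's flat top (40 mm across), 26 mm above the underside of its unit when up; moves with the button
- stop_unit: fixed yellow block 84 x 56 x 12 mm on the console deck with the red mushroom stop button, not to be pressed; origin under its centre
- stop_button (a joint): travel of the red stop button, m: 0 = up, 0.006 = down; spring return
- stop_top (a point): centre of the red mushroom's top (40 mm across), 36 mm above the underside of its unit
- clamp: fixed blue bench sheet clamp with a steel jaw over a sheet blank, 360 mm long, 262 mm high, on the robot's right (-y), its long side roughly along x; origin under its centre. Need not be touched
- rivet_jar: small clear glass jar with white lid, 32 mm across, 45 mm high, standing loose on the console deck at its +y end; origin under its centre. A bystander
- scriber: loose orange square-bodied marking tool, 9 mm thick, 150 mm long, lying along y on the console's front (-x) margin; origin under the middle of its handle. A bystander
- snips: tin snips with yellow handles, 220 mm long, lying flat (about 16 mm high) on the bench; origin near the middle. A bystander
- pliers: red-handled pliers, 180 mm long, lying flat (about 16 mm high) on the bench; origin near the middle. A bystander
- bin: open yellow parts bin, 200 x 150 x 90 mm high, on the bench; origin under its centre. A bystander
- blanks: stack of three sheet-metal blanks, 100 x 140 mm, 9 mm high, on the bench; origin under its centre. A bystander
- can: blue spray can, 52 mm across, 150 mm high, standing on the bench; origin under its centre. A bystander
- driver: screwdriver lying loose on the bench; origin under it. A bystander

How it is judged:
By the outcome, as a careful person would: the job done as asked, in the order asked, and still so for the second after the job is handed in, while the arm keeps its last pose, push and grip.
It also fails if it takes over 38 s, if anything falls off the work surface, if the arm or the gripper's body presses on something with over 40 N, if the wrist force passes 120 N, or if a joint passes its speed limit or range.

## Robot

A 7-joint arm with a two-finger parallel gripper is mounted at the origin on the work surface. World frame = base frame: x ahead of the robot, y to its left, z up, the work surface at z = 0. Lengths are in mm, angles in rad, forces in N, time in s.
With the tool pointing down it reaches from about 425 to 875 mm from the base axis. Payload 9.9 kg.
Tool frame: the origin (TCP) lies where the fingers leave the gripper's body, on its centre line; the fingertips stand 73 mm ahead of it and the grasp point (between the pads) lies 54 mm ahead of it; z points along the fingers, y is the line along which they close (so a half turn about z gives the same grasp; the last joint's range is limited). The gripper opens to 85 mm and grips with 20 to 120 N. Pads are 22 mm wide; open, the fingers measure 114 mm over their backs; the gripper's body (76 mm by 85 mm) begins 54 mm behind the grasp point. The pads swing forward as they close: fully open they stand 13 mm farther back than shut.
Start: joints at [1.114, 0.576, 0.025, 1.437, -0.015, 1.129, -0.057], TCP at [245.856, -628.638, 303.889] pointing down, gripper open.
Joint ranges: [-2.76, 2.76], [-0.34, 2.15], [-1.52, 1.57], [0.19, 2.46], [-1.09, 4.23], [0.17, 1.99], [-2.82, 2.82]. Speed limits (rad/s): [2.22, 2.22, 3.01, 3.01, 3.14, 3.14, 3.14].

## Interface

Orientations are given as a rotation vector (axis times angle).
In Python, from plant import bot, cams gives the robot as it stands. The module is installed in compiled form; this text tells all that it offers.
- The arm moves only by the tool jog_arm, never from a script. Its argument "deltas" is a list of rows, each a list of 3 entries, a list of its own where there are three numbers: the shift along the tool's x, y, z in mm, then the turn, a rotation vector about the tool's x, y, z in rad, then the opening, from -1 (shut) to 1 (fully open). In form: [[[tx, ty, tz], [ax, ay, az], gripper], ...]. A call has 1 to 12 rows; each row shifts and turns the commanded pose from where the row before left it, along the tool's axes as they then stand; what a row does not reach is not made up. A row lasts 1/8 s, in which the tool goes at most 62.5 mm and 10.7 degrees, less where a joint would pass 70% of its speed; a pose out of reach is approached as far as the arm can. A call with a gripper value outside its range is refused whole. The fingers move at their own pace and stop on an object; the grip force is fixed at half the most. Time passes only in rows, so rows that do not move let the fingers close. It gives the time, the measured TCP pose, the force, the opening and the grip force at its end, in the units of the state.
- bot.read_state(): the state, without advancing time (a new reading comes with each control period).
- cams.grab_frame(name): name is "scene" or "top" or "wrist"; returns a dict with "img" (420x560x3 uint8, red, green, blue), "range_z" (420x560 float32, mm along the optical axis (not along the pixel's ray), 0 where there is no reading), "fovy" (degrees; the focal length in pixels is half the picture's height over the tangent of half this angle, whatever the lens; pixels are square), "cx", "cy" (the principal point, pixels), "dist_coeffs" ([k1, k2, p1, p2, k3] as OpenCV has them; the pictures are not rectified), "R" (3x3) and "t" (3): a world point X has camera coordinates R X + t. Camera axes: x right, y down, z forward; pixel columns grow to the right and rows downward; lengths in mm; the calibration is good to about 2 mm. A picture is of the moment at which its call begins.
- bot.sign_off(): hands the job in; it is judged then, once.
The state is a dict: "time": time; "joints": joint angles; "qvel": joint speeds; "joint_torque": joint torques, N m; "tcp_pos": TCP position; "orientation": TCP orientation; "contact_force": force on the tool from outside, world axes, zero at the start; "torque": the same for the moment, N m; "gripper_width": finger opening in mm; "grasp_force": force on a finger pad.
Only numpy, scipy, OpenCV 4.12 (cv2) and the standard library are available. Lean on these libraries where they do the work, as an engineer would, in place of code of your own. Each camera call takes 0.05 s, during which the arm holds its last target. There are 200 camera calls.

## Working session

There is one attempt and no reset: what is moved stays moved. The work goes in short steps, Python scripts to look and compute and a tool call to move; the robot and the scene stay as the last step left them, time stands still between calls to the robot, and variables do not carry over. Pictures are saved under pics/ and viewed, at most 10 in all, crops included, and the job is handed in when it is done.

Besides the shell and the picture viewer there is one more tool, called by a JSON object that holds its "name" and its "arguments". jog_arm: Moves the arm, as the interface text tells. Its arguments: {"type":"object","properties":{"deltas":{"type":"array","items":{"type":"array"}}},"required":["deltas"]}

```bash
mkdir -p pics; cat > h.py <<'E'
import numpy as np, cv2, pickle
from plant import bot, cams
def grab(n,f):
    d=cams.grab_frame(n); cv2.imwrite(f'pics/{f}.png',d['img'][:,:,::-1]); pickle.dump(d,open(f'pics/{f}.pkl','wb')); return d
def K(d):
    f=210/np.tan(np.radians(d['fovy'])/2); return np.array([[f,0,d['cx']],[0,f,d['cy']],[0,0,1.]])
def pts(d,uv,z=None):
    uv=np.array(uv,float).reshape(-1,1,2)
    n=cv2.undistortPoints(uv,K(d),np.array(d['dist_coeffs'],float)).reshape(-1,2)
    r=np.c_[n,np.ones(len(n))]; R=np.array(d['R']);t=np.array(d['t'])
    if z is None:
        q=np.array([d['range_z'][int(round(v)),int(round(u))] for u,v in uv[:,0]]); return (r*q[:,None]-t)@R
    c=-R.T@t; w=r@R; return c+w*((z-c[2])/w[:,2])[:,None]
E
python3 - <<'E'
from h import *
for n in('scene','top'): d=grab(n,n+'0'); print(n,d['fovy'],d['dist_coeffs'])
s=bot.read_state();print(s)
a=cv2.imread('pics/scene0.png');b=cv2.imread('pics/top0.png')
E
```

```text
scene 54.24516225286873 [0.00834514 0.         0.         0.         0.        ]
top 46.62683691563477 [0.01518233 0.         0.         0.         0.        ]
{'time': 0.1, 'joints': array([ 1.11419286,  0.57647772,  0.02485323,  1.43780626, -0.01500685,
        1.12902432, -0.0565201 ]), 'qvel': array([-3.94532712e-05, -1.68205086e-03,  1.20530164e-04, -3.16422357e-03,
       -2.80187445e-04,  1.55948845e-03, -2.16276191e-04]), 'joint_torque': array([ 5.20903239e-03, -7.67305684e+01,  2.25752793e+00, -2.86609858e+01,
        1.58529624e-02,  8.63085006e-03,  4.53055321e-06]), 'tcp_pos': array([ 245.756792 , -628.3544826,  303.1152541]), 'orientation': array([-3.08570811e+00, -5.81944553e-01,  5.62448016e-04]), 'contact_force': array([-0.56682314,  1.02640416, -0.08742386]), 'torque': array([-0.03530018,  0.00193157,  0.00311958]), 'grasp_force': 0.0, 'gripper_width': 85.34386052001447}
```

View pics/top0.png

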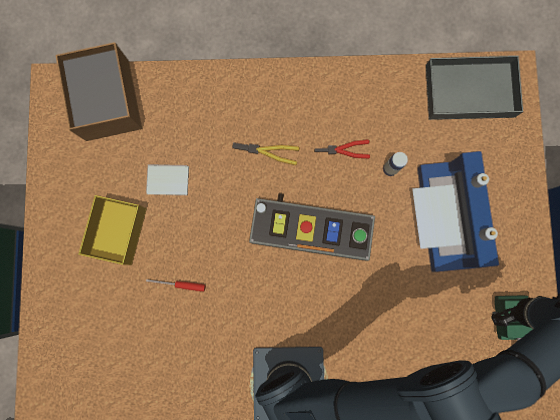

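View pics/scene0.png

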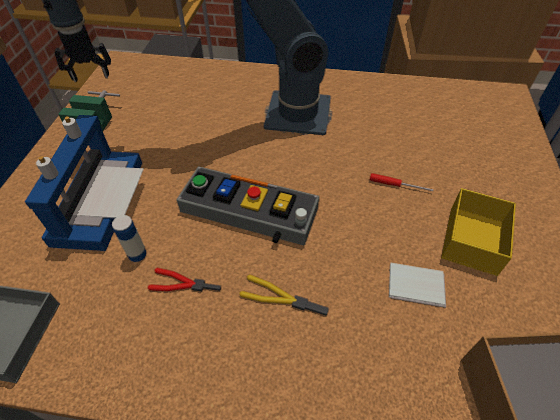

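The top view shows the console with the jar at (261,208), yellow at (279,224), red stop at (306,228), blue at (333,231) and green at (360,236). The scene view agrees. I'll enlarge the console to read the points more closely.

```bash
python3 - <<'E'
from h import *
a=cv2.imread('pics/top0.png')[190:265,245:380]
b=cv2.imread('pics/scene0.png')[165:245,172:324]
cv2.imwrite('pics/c0.png',cv2.resize(a,None,fx=5.5,fy=5.5,interpolation=cv2.INTER_CUBIC))
d=pickle.load(open('pics/top0.pkl','rb'))
print(pts(d,[(279,224),(306,227),(333,231),(360,236),(270,240)]).round(1))
# segmentation of colours
h=cv2.cvtColor(d['img'],cv2.COLOR_RGB2HSV)
for n,lo,hi,z,box in[('yellow',22,34,86,(268,205,292,240)),('red',0,8,96,(296,215,317,240)),('blue',105,125,86,(320,215,345,246)),('green',50,80,86,(348,222,372,250))]:
    x0,y0,x1,y1=box; m=cv2.inRange(h[y0:y1,x0:x1],(lo,110,60),(hi,255,255)); v,u=np.nonzero(m)
    print(n,len(u),u.mean()+x0,v.mean()+y0,pts(d,[(u.mean()+x0,v.mean()+y0)],z).round(1))
E
```

```text
[[ 515.6   20.4   89.7]
 [ 503.5  -66.6   93.4]
 [ 489.3 -153.9   84.6]
 [ 471.3 -240.8   82. ]
 [ 466.5   51.7   56.3]]
yellow 209 279.0047846889952 223.82296650717703 [[516.5  20.4  86. ]]
red 108 305.9074074074074 226.64814814814815 [[504.4 -66.2  96. ]]
blue 203 332.5320197044335 231.64532019704433 [[ 487.1 -152.2   86. ]]
green 99 359.6666666666667 235.02020202020202 [[ 474.2 -239.3   86. ]]
```

View pics/c0.png

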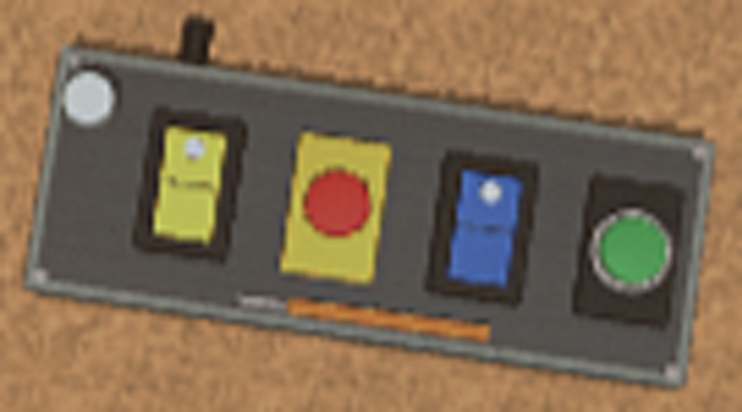

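```bash
cat > go.py <<'E'
from h import *
from scipy.spatial.transform import Rotation as R
T={'blue':(510.2,-156.2),'yellow':(538.3,17.5),'green':(474.4,-239.6)}
def rel(p,q=None):  # tool-frame shift to put fingertips at p ; q target rotation
    s=bot.read_state(); r=R.from_rotvec(s['orientation'])
    g=np.array(p)+[0,0,73]-s['tcp_pos']
    print('t',round(s['time'],2),'tip',(s['tcp_pos']+r.apply([0,0,73])).round(1),'F',s['contact_force'].round(1),'w',round(s['gripper_width'],1))
    if q is not None:
        print('turn',(r.inv()*q).as_rotvec().round(3)); r=q
    print('shift',r.inv().apply(g).round(1))
E
python3 - <<'E'
from go import *
d=pickle.load(open('pics/top0.pkl','rb'))
print('dots',pts(d,[(279.8,216.4),(333.6,224.4)],89.7).round(1), 'jar',pts(d,[(260.5,207.3)],105).round(1))
m=d['range_z']; v,u=np.mgrid[140:290:2,400:510:2]; P=pts(d,np.c_[u.ravel(),v.ravel()]); P=P[P[:,2]>150]; print('clamp',P.min(0).round(),P.max(0).round())
s=bot.read_state();r=R.from_rotvec(s['orientation']);print(r.as_matrix().round(2))
yaw=np.arctan2(-.160,.987)
for k in range(4):
    q=R.from_euler('z',yaw+k*np.pi/2)*R.from_rotvec([np.pi,0,0]); print(k); rel([*T['blue'],330],q)
E
```

```text
dots [[ 540.3   17.3   89.7]
 [ 510.2 -156.1   89.7]] jar [[569.5  78.7 105. ]]
clamp [ 364. -625.  150.] [7.290e+02 1.000e+00 1.663e+03]
[[ 0.93  0.36 -0.  ]
 [ 0.36 -0.93  0.  ]
 [-0.   -0.   -1.  ]]
0
t 0.1 tip [ 245.7 -628.3  230.1] F [-0.6  1.  -0.1] w 85.3
turn [-0.001  0.     0.534]
shift [ 185.5 -508.4  -99.9]
1
t 0.1 tip [ 245.7 -628.3  230.1] F [-0.6  1.  -0.1] w 85.3
turn [-1.000e-03 -1.000e-03 -1.037e+00]
shift [508.4 185.5 -99.9]
2
t 0.1 tip [ 245.7 -628.3  230.1] F [-0.6  1.  -0.1] w 85.3
turn [-1.000e-03 -2.000e-03 -2.608e+00]
shift [-185.5  508.4  -99.9]
3
t 0.1 tip [ 245.7 -628.3  230.1] F [-0.6  1.  -0.1] w 85.3
turn [-1.000e-03  2.000e-03  2.104e+00]
shift [-508.4 -185.5  -99.9]
```

{"name": "jog_arm", "arguments": {"deltas": [[[0,0,-35],[0,0,0.178],-1],[[0,0,-35],[0,0,0.178],-1],[[0,0,-30],[0,0,0.178],-1],[[19,-51,0],[0,0,0],-1],[[19,-51,0],[0,0,0],-1],[[19,-51,0],[0,0,0],-1],[[19,-51,0],[0,0,0],-1],[[19,-51,0],[0,0,0],-1],[[19,-51,0],[0,0,0],-1],[[19,-51,0],[0,0,0],-1],[[19,-51,0],[0,0,0],-1],[[19,-51,0],[0,0,0],-1]]}}

```text
time: 1.6
tcp_pos: [488.8, -201.4, 403.8]
orientation: [3.131, -0.253, -0.0]
contact_force: [0.6, -0.6, -0.3]
gripper_width: 0.0
grasp_force: 0.0
```

```bash
python3 - <<'E'
from go import *
yaw=np.arctan2(-.160,.987)
q=R.from_euler('z',yaw)*R.from_rotvec([np.pi,0,0]); rel([*T['blue'],130],q)
E
```

```text
t 1.6 tip [ 488.8 -201.4  330.8] F [ 0.6 -0.6 -0.3] w 0.0
turn [ 0.     0.    -0.001]
shift [ 13.9 -48.  200.8]
```

{"name": "jog_arm", "arguments": {"deltas": [[[14,-48,0],[0,0,0],-1],[[0,0,50],[0,0,0],-1],[[0,0,50],[0,0,0],-1],[[0,0,50],[0,0,0],-1],[[0,0,50],[0,0,0],-1],[[0,0,0],[0,0,0],-1],[[0,0,0],[0,0,0],-1]]}}

```text
time: 2.48
tcp_pos: [510.5, -158.1, 205.3]
orientation: [3.131, -0.253, 0.002]
contact_force: [-0.1, -0.7, -0.3]
gripper_width: 0.2
grasp_force: 0.0
```

```bash
python3 - <<'E'
from go import *
yaw=np.arctan2(-.160,.987)
q=R.from_euler('z',yaw)*R.from_rotvec([np.pi,0,0]); rel([*T['blue'],95],q)
a=grab('scene','s1')['img'][145:245,172:324]; b=grab('wrist','w1')['img']
a=cv2.resize(a,(560,368),interpolation=cv2.INTER_CUBIC); b=cv2.resize(b,(300,225))
o=np.zeros((600,800,3),np.uint8); o[:368,:560]=a; o[370:595,:300]=b
cv2.imwrite('pics/m1.png',o[:,:,::-1])
E
```

```text
t 2.48 tip [ 510.6 -158.1  132.3] F [-0.1 -0.7 -0.3] w 0.2
turn [ 0.    -0.001 -0.001]
shift [-0.6 -1.8 37.3]
```

View pics/m1.png

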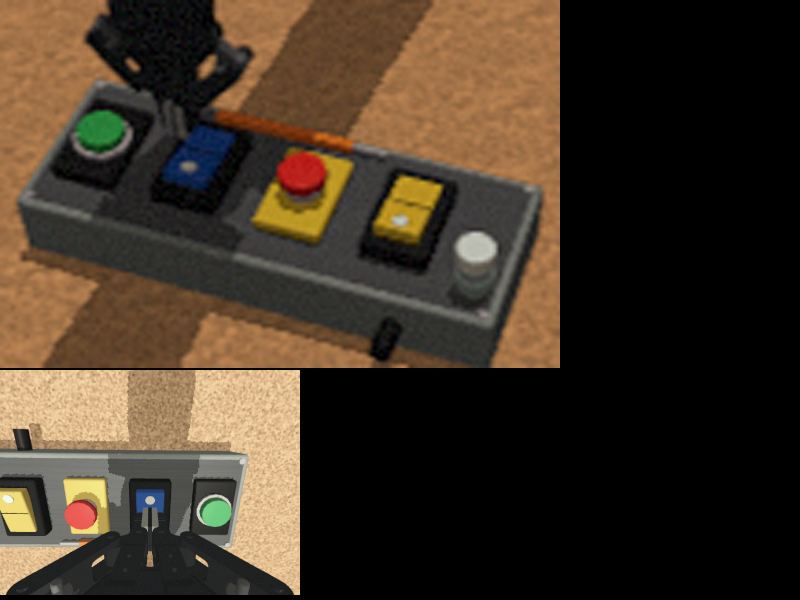

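The fingers are shut above the blue rocker, in line with its dot, and the linkage stays clear of the neighbouring controls. Next I descend.

{"name": "jog_arm", "arguments": {"deltas": [[[3,-1.5,20],[0,0,0],-1],[[0,0,17],[0,0,0],-1],[[0,0,4],[0,0,0],-1],[[0,0,4],[0,0,0],-1],[[0,0,3],[0,0,0],-1],[[0,0,0],[0,0,0],-1],[[0,0,0],[0,0,0],-1]]}}

```text
time: 3.45
tcp_pos: [513.6, -157.0, 156.4]
orientation: [3.131, -0.253, 0.002]
contact_force: [2.8, -0.3, 3.2]
gripper_width: 0.2
grasp_force: 1.8
```

{"name": "jog_arm", "arguments": {"deltas": [[[0,0,2],[0,0,0],-1],[[0,0,2],[0,0,0],-1],[[0,0,0],[0,0,0],-1],[[0,0,0],[0,0,0],-1]]}}

```text
time: 3.95
tcp_pos: [513.8, -157.1, 154.9]
orientation: [3.131, -0.253, 0.006]
contact_force: [-4.4, 2.0, 39.9]
gripper_width: -0.1
grasp_force: 19.3
```

{"name": "jog_arm", "arguments": {"deltas": [[[0,0,-10],[0,0,0],-1],[[0,0,-50],[0,0,0],-1],[[0,-44,0],[0,0,0],-1],[[0,-44,0],[0,0,0],-1],[[0,-44,0],[0,0,0],-1],[[0,-44,0],[0,0,0],-1],[[0,0,0],[0,0,0],-1],[[0,0,0],[0,0,0],-1]]}}

```text
time: 4.95
tcp_pos: [540.4, 16.2, 211.4]
orientation: [3.13, -0.253, -0.003]
contact_force: [-0.9, 0.1, -0.5]
gripper_width: 0.2
grasp_force: 0.0
```

```bash
python3 - <<'E'
from go import *
yaw=np.arctan2(-.160,.987)
q=R.from_euler('z',yaw)*R.from_rotvec([np.pi,0,0]); rel([*T['yellow'],95],q)
a=grab('scene','s2')['img'][145:245,172:324]
a=cv2.resize(a,(760,500),interpolation=cv2.INTER_CUBIC)
cv2.imwrite('pics/m2.png',a[:,:,::-1])
E
```

```text
t 4.95 tip [540.3  16.1 138.4] F [-0.9  0.1 -0.5] w 0.2
turn [ 0.001  0.002 -0.001]
shift [-2.3 -1.  43.4]
```

View pics/m2.png

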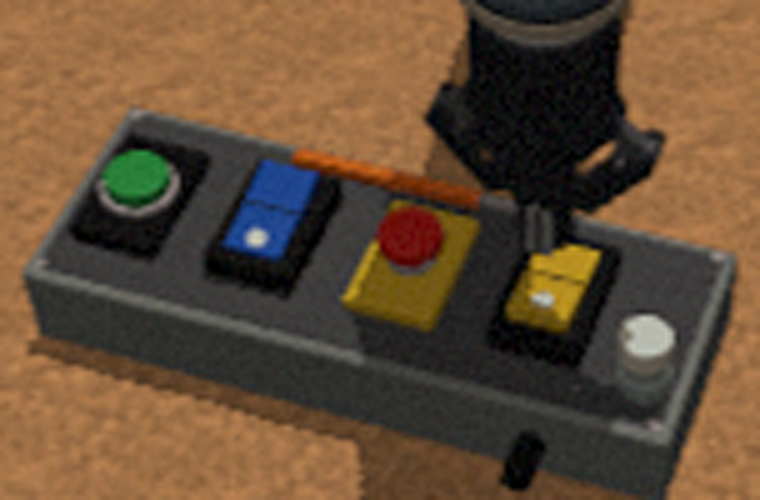

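Blue now lies with its dot end down at (257,237). Before descending at yellow, I check from depth how low the linkage hangs relative to the jar.

```bash
python3 - <<'E'
from go import *
d=pickle.load(open('pics/s2.pkl','rb'))
v,u=np.mgrid[100:245,200:330]; uv=np.c_[u.ravel(),v.ravel()]
P=pts(d,uv)-[540.3,16.1,138.4]; y=P@[.16,.987,0]; x=P@[.987,-.16,0]
for a in range(-80,81,10):
    k=(y>=a)&(y<a+10)&(P[:,2]>-25)&(P[:,2]<150)&(abs(x)<60)
    if k.any(): print(a,k.sum(),P[k,2].min().round(1),x[k].max().round(1))
E
```

```text
-60 34 75.4 14.4
-50 48 65.5 14.7
-40 73 51.7 18.7
-30 71 45.4 30.7
-20 56 14.4 35.6
-10 129 5.2 39.2
0 100 3.0 39.4
10 131 7.7 39.5
20 98 45.4 34.3
30 115 44.9 24.5
40 73 58.6 13.9
50 45 72.9 14.6
60 14 86.7 13.6
```

The linkage stays about 70 mm above the tip at the jar's offset, so it is clear.

{"name": "jog_arm", "arguments": {"deltas": [[[0.5,-1,25],[0,0,0],-1],[[0,0,18],[0,0,0],-1],[[0,0,4],[0,0,0],-1],[[0,0,4],[0,0,0],-1],[[0,0,3],[0,0,0],-1],[[0,0,1],[0,0,0],-1],[[0,0,0],[0,0,0],-1],[[0,0,0],[0,0,0],-1]]}}

```text
time: 6.0
tcp_pos: [542.4, 17.7, 157.3]
orientation: [-3.131, 0.253, -0.002]
contact_force: [2.6, -1.8, 3.1]
gripper_width: 0.6
grasp_force: 1.8
```

{"name": "jog_arm", "arguments": {"deltas": [[[0,0,2],[0,0,0],-1],[[0,0,1],[0,0,0],-1],[[0,0,0],[0,0,0],-1],[[0,0,0],[0,0,0],-1]]}}

```text
time: 6.5
tcp_pos: [542.7, 17.6, 155.5]
orientation: [-3.131, 0.253, -0.004]
contact_force: [-0.7, -2.6, 20.9]
gripper_width: -0.2
grasp_force: 10.6
```

{"name": "jog_arm", "arguments": {"deltas": [[[0,0,-10],[0,0,0],-1],[[0,0,-50],[0,0,0],-1],[[-5,44,0],[0,0,0],-1],[[-5,44,0],[0,0,0],-1],[[-5,44,0],[0,0,0],-1],[[-5,44,0],[0,0,0],-1],[[-6,44,0],[0,0,0],-1],[[0,44,0],[0,0,0],-1],[[0,0,0],[0,0,0],-1],[[0,0,0],[0,0,0],-1]]}}

```text
time: 7.75
tcp_pos: [473.8, -237.7, 213.5]
orientation: [-3.13, 0.252, 0.002]
contact_force: [0.4, 0.6, -0.3]
gripper_width: 0.0
grasp_force: 0.0
```

```bash
python3 - <<'E'
from go import *
yaw=np.arctan2(-.160,.987)
q=R.from_euler('z',yaw)*R.from_rotvec([np.pi,0,0]); rel([*T['green'],88],q)
a=grab('scene','s3')['img'][145:245,172:324]
a=cv2.resize(a,(760,500),interpolation=cv2.INTER_CUBIC)
cv2.imwrite('pics/m3.png',a[:,:,::-1])
E
```

```text
t 7.75 tip [ 473.7 -237.6  140.5] F [ 0.4  0.6 -0.3] w 0.0
turn [-0.001  0.001 -0.   ]
shift [ 0.9  1.8 52.5]
```

View pics/m3.png

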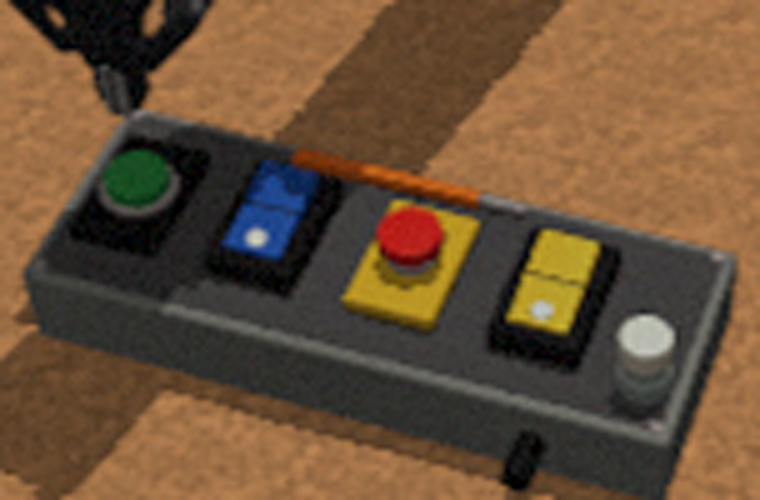

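Both rockers are on: the blue dot at (257,237) and the yellow dot at (541,310) are both down. The green button at (138,178) is below the tips.

{"name": "jog_arm", "arguments": {"deltas": [[[1,2,30],[0,0,0],-1],[[0,0,20],[0,0,0],-1],[[0,0,4],[0,0,0],-1],[[0,0,4],[0,0,0],-1],[[0,0,3],[0,0,0],-1],[[0,0,1],[0,0,0],-1],[[0,0,0],[0,0,0],-1],[[0,0,0],[0,0,0],-1]]}}

```text
time: 8.8
tcp_pos: [475.0, -240.3, 152.7]
orientation: [-3.131, 0.252, -0.002]
contact_force: [-0.4, 4.3, 7.7]
gripper_width: 0.4
grasp_force: 3.7
```

{"name": "jog_arm", "arguments": {"deltas": [[[0,0,1],[0,0,0],-1],[[0,0,0],[0,0,0],-1],[[0,0,0],[0,0,0],-1],[[0,0,0],[0,0,0],-1]]}}

```text
time: 9.3
tcp_pos: [475.0, -240.3, 152.5]
orientation: [-3.131, 0.252, -0.003]
contact_force: [-4.1, 6.1, 17.9]
gripper_width: 0.1
grasp_force: 9.3
```

```bash
python3 - <<'E'
from go import *
rel([*T['green'],80])
a=grab('scene','s4')['img'][60:250,30:324]
a=cv2.resize(a,(800,517),interpolation=cv2.INTER_CUBIC)
cv2.imwrite('pics/m4.png',a[:,:,::-1])
E
```

```text
t 9.3 tip [ 475.1 -240.3   79.5] F [-4.1  6.1 17.9] w 0.1
shift [-0.7 -0.6 -0.5]
```

View pics/m4.png

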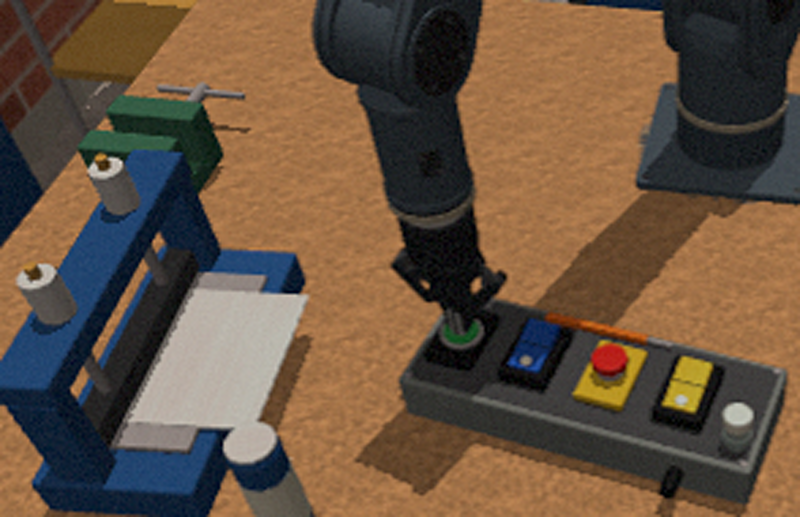

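The finger holds the green button at (460,335) fully down, the clamp jaw is down on the blank, both rockers are on, and the loose items have not moved. I'm handing in.

```bash
python3 -c "
from plant import bot
print(bot.sign_off())"
```

```text
the job is handed in; nothing more can be done
None
```

I pressed the blue rocker on, then the yellow, and handed in at 9.3 s with the finger holding the green button fully down and the jaw on the blank; the red stop was not pressed and no loose item was touched, though one blue press peaked at about 40 N at the fingertips.

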